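# Fit the drive spindle of a bench tube mixer

## Robot

A 6-joint arm with a two-finger parallel gripper is mounted at the origin on the work surface. World frame = base frame: x ahead of the robot, y to its left, z up, the work surface at z = 0. Lengths are in m, angles in rad, forces in N, time in s.
With the tool pointing down it reaches from about 0.3 to 0.775 m from the base axis. Payload 14.6 kg.
Tool frame: the origin (TCP) lies at the very end of the fingers, on their centre line; the grasp point (between the pads) lies 19 mm behind it (robot.tcp_to_grasp is the distance from the TCP to the grasp point, in m); z points along the fingers, y is the line along which they close (so a half turn about z gives the same grasp; the last joint's range is limited). The gripper opens to 94 mm and grips with 3 to 60 N. Pads are 16 mm wide; open, the fingers measure 119 mm over their backs; the gripper's body (75 mm by 177 mm) begins 78 mm behind the grasp point.
Start: joints at [-1.296, 0.3, 1.521, -0, 1.321, -0.067], TCP at [0.184, -0.518, 0.205] pointing down, gripper open.
Joint ranges: [-3.03, 3.03], [-0.79, 2.21], [0.23, 2.52], [-1.04, 4.18], [0, 3.07], [-2.55, 2.55]. Speed limits (rad/s): [2.22, 2.22, 2.57, 3.14, 3.14, 3.14].

## Interface

Orientations are given as [roll, pitch, yaw] about the fixed x, y, z axes, in that order (R = Rz(yaw) Ry(pitch) Rx(roll)).
In Python, from plant import robot gives the robot as it stands.
- The arm moves only by the tool carry_out, never from a script. Its argument "increments" is text: rows parted by semicolons, each of 7 numbers parted by spaces: the finger opening in m, from 0 to 0.094, then the shift along the tool's x, y, z in m, then the turn, a rotation vector about the tool's x, y, z in degrees. In form: claw x y z wx wy wz; .... A call has exactly 5 rows; each row is the pose to reach, as a shift and turn from the pose commanded when the call began, along the tool's axes at that moment; what a row does not reach only later rows make up. A row lasts 1/12 s, in which the tool goes at most 41.7 mm and 7.16 degrees, less where a joint would pass 70% of its speed; a pose out of reach is approached as far as the arm can. A call with a gripper value outside its range is refused whole. The fingers move at their own pace and stop on an object; "force" is the grip in N (left out, the last holds). Time passes only in rows, so rows that repeat a pose let the fingers close, or fill a call up. It gives the time, the measured TCP pose, the force, the opening and the grip force at its end, in the units of the state.
- robot.state(): the state, without advancing time (a new reading comes with each control period).
- robot.get_image(name): name is "side" or "top" or "wrist"; returns a dict with "color" (400x640x3 uint8, red, green, blue), "K" (3x3 intrinsics, pixels), "dist" ([k1, k2, p1, p2, k3] as OpenCV has them; the pictures are not rectified), "position" and "rotation" of the camera in the world. Camera axes: x right, y down, z forward; pixel columns grow to the right and rows downward; lengths in m; the calibration is good to about 2 mm. A picture is of the moment at which its call begins. There is no depth.
- robot.hand_in(): hands the job in; it is judged then, once.
Trained networks look in a picture, given as the dict that the camera call returned (one of the last four; its "shot" number tells which), for a name from the list of things; names that differ only in an ending like _2 or _b are one class to them, and where a whole thing is asked for, a point or a joint stands for the part that bears it (a point fixed in the world has none). Each returns a list of dicts, best first, with "p" (0 to 1); they miss things now and then, are a little off and sometimes report something else, mostly with a low value. They report only what shows in the picture. A call takes as long as a camera call. They do not tell look-alikes from the thing itself.
- robot.boxes_of(picture, name): "location" ([x, y, z] in m, in the coordinates of the camera as it stood for that picture, good to about 4 mm: the middle of the surface that is visible of it).
The state is a dict: "t": time; "joint_pos": joint angles; "dq": joint speeds; "joint_torque": joint torques, N m; "eef_pos": TCP position; "eef_rot": TCP orientation; "wrist_force": force on the tool from outside, world axes, zero at the start; "torque": the same for the moment, N m; "width": finger opening in m; "finger_force": force on a finger pad.
Only numpy, scipy, OpenCV 4.12 (cv2) and the standard library are available. Lean on these libraries where they do the work, as an engineer would, in place of code of your own. Each camera call takes 0.05 s, during which the arm holds its last target. There are 200 camera calls.

## Task

Take the steel spindle out of its stand and thread it down through both bearing arms of the tube mixer. The slot of the drive coupling underneath stands at an unknown angle, so press lightly and turn the spindle until its flat tang drops into the slot, let it down until the collar sits on the upper arm, and let go. Feel your way gently, without forcing the spindle against the mixer, and leave the other things on the bench where they are.

Things in the scene. Friction and masses are not known exactly. Their poses are not given: they have to be found in the camera images.
- spindle: Loose upright steel spindle, about 0.2 kg. Origin: on its axis, at the underside of its collar; z up along the axis to the grip. Shaft 18 mm in diameter down to 99 mm below the origin, a taper to 16.6 mm at 105 mm, then a flat tang that ends at 115 mm. Collar 36 mm in diameter, 6 mm thick. It starts hanging in the stand by its collar, its x axis within 0.6 rad of world x.
- spindle_grip (a point): Centre of the black grip block at the spindle's top, on the axis 31 mm above spindle. The block is 14 mm thick along the spindle's x (grip it across this), 36 mm long along its y and 40 mm high, so it ends 11 mm above the collar's underside.
- spindle_tip (a point): Centre of the lower end of the spindle's flat tang, on the axis 115 mm below spindle. The tang is 5 mm thick along the spindle's x and 16.4 mm wide along its y, so its width is parallel to the grip block's long side; a half turn makes no difference.
- stand: Fixed white stand for the spindle, 80 x 80 mm, 127 mm high: base plate, four thin posts, top plate 10 mm thick (top at 127 mm) with a 22 mm hole at its centre, in which the spindle hangs. Origin: centre of its underside on the bench.
- mixer: Fixed tube mixer. Origin: on the bearings' vertical axis, at bench height; z up. White base x -95 to 65 mm, y -55 to 55 mm, 40 mm high. A white column (30 x 64 mm, at x = -50 mm, 162 mm high) carries two metal bearing arms, one above the other, each 12 mm thick, x and y within 35 mm. More than 50 N in all contacts of spindle and mixer damages it; 3 to 8 N is enough.
- upper_bearing (a point): Centre of the 20 mm through hole at the top face of the upper bearing arm, 162 mm above the bench. With the spindle home, its collar lies here; with the tang resting on the coupling's jaws the collar stays 9 mm above.
- lower_bearing (a point): Centre of the 20 mm through hole at the top face of the lower bearing arm, 94 mm above the bench, on the same axis.
- coupling_top (a point): Centre of the dark drive coupling on the mixer's base, on the bearing axis at the height of its jaw tops, 56 mm above the bench. Open slot 7 mm wide, 11 mm deep. The slot runs along the mixer's y axis turned up to 1 rad either way: not measured, to be felt. The tang drops in when within about 0.1 rad. The gearbox holds the coupling against turning (0.2 N m).
- tube_rack: Bystander: loose black tube rack, 166 mm along its x and 100 mm along y, 55 mm high, 113 mm over the red-capped tubes. Origin: centre of its underside.
- specimen_jar: Bystander: loose jar with white lid, 56 mm in diameter, 62 mm high. Origin: centre of its underside.
- tip_box: Bystander: loose grey box with clear lid, 122 mm along its x and 82 mm, 65 mm high. Origin: centre of its underside.
Mind the look-alikes: they are no part of the job. Several things have the shape of the mixer; the one meant has the colours described above.

How it is judged:
On the way, in this order (a step that is already met when the one before it is completed fails the run):
1. the spindle's tip is in the hole of the upper bearing arm (horizontal distance between spindle_tip and upper_bearing below 0.004 m and z of spindle_tip in the frame of upper_bearing between -0.066 and -0.005 m), for 0.05 s.
2. the tip has passed through the lower bearing arm too (horizontal distance between spindle_tip and lower_bearing below 0.004 m and z of spindle_tip in the frame of lower_bearing below -0.015 m), for 0.1 s.
At the end, for the whole second after the job is handed in: The spindle stands upright (within 0.05 rad) through both bearing holes (axis within 3 mm of theirs), its tang in the coupling slot and its collar down on the upper arm (within 3 mm), released and at rest (horizontal distance between spindle and upper_bearing below 0.003 m and z of spindle in the frame of upper_bearing below 0.003 m and horizontal distance between spindle_tip and lower_bearing below 0.003 m and angle between spindle's own z axis and vertical below 0.05 rad and linear speed of spindle below 0.02 m/s); the robot touches nothing.
It fails at once if the spindle is forced against the mixer with more than 50 N (contact force between spindle and mixer above 50 N).
It fails at once if the tube rack is moved by more than 20 mm (distance of tube_rack from where it was at the start of the episode above 0.02 m).
It fails at once if the specimen jar is moved by more than 20 mm (distance of specimen_jar from where it was at the start of the episode above 0.02 m).
It fails at once if the tip box is moved by more than 20 mm (distance of tip_box from where it was at the start of the episode above 0.02 m).
It also fails if it takes over 67 s, if anything falls off the work surface, if the arm or the gripper's body presses on something with over 40 N, if the wrist force passes 120 N, or if a joint passes its speed limit or range.

## Working session

There is one attempt and no reset: what is moved stays moved. The work goes in short steps, Python scripts to look and compute and a tool call to move; the robot and the scene stay as the last step left them, time stands still between calls to the robot, and variables do not carry over. Pictures are saved under pics/ and viewed, at most 10 in all, crops included, and the job is handed in when it is done.

Besides the shell and the picture viewer there is one more tool, called after "Request:" as name(argument=value, ...) on one line, values as JSON. carry_out: Moves the arm, as the interface text tells. Its arguments: {"type":"object","properties":{"increments":{"type":"string"},"force":{"type":"number"}},"required":["increments"]}

```bash
mkdir -p pics; ls
cat > h.py <<'E'
import numpy as np, cv2
from plant import robot
def save(n,im,crop=None,s=1):
    c=im["color"][:,:,::-1]
    if crop: x0,y0,x1,y1=crop; c=c[y0:y1,x0:x1]
    cv2.imwrite("pics/"+n+".png",cv2.resize(c,None,fx=s,fy=s,interpolation=cv2.INTER_CUBIC))
def w(im,loc): return np.array(im["rotation"])@np.array(loc)+np.array(im["position"])
def px(im,P):
    R=np.array(im["rotation"]);p=(np.array(P)-np.array(im["position"]))@R
    return cv2.projectPoints(p.reshape(1,1,3),np.zeros(3),np.zeros(3),np.array(im["K"]),np.array(im["dist"]))[0].ravel()
def ray(im,uv):
    u=cv2.undistortPoints(np.array([[uv]],float),np.array(im["K"]),np.array(im["dist"])).ravel()
    return np.array(im["rotation"])@np.array([u[0],u[1],1.])
def onz(im,uv,z):
    d=ray(im,uv);c=np.array(im["position"]);return c+d*(z-c[2])/d[2]
E
python3 - <<'E'
from h import *
np.set_printoptions(precision=4,suppress=True)
ims={n:robot.get_image(n) for n in("top","side")}
for n,im in ims.items():
    save("a_"+n,im); print(n,im["position"])
    for o in("spindle","spindle_grip","stand","mixer","upper_bearing","coupling_top","tube_rack","specimen_jar","tip_box"):
        for d in robot.boxes_of(im,o):
            P=w(im,d["location"]);print(o,round(d["p"],2),P,px(im,P))
print(robot.state())
E
```

```text
pics
top [0.4403 0.0131 1.2145]Traceback (most recent call last):
  File "<stdin>", line 8, in <module>
  File "h.py", line 10, in px
    return cv2.projectPoints(p.reshape(1,1,3),np.zeros(3),np.zeros(3),np.array(im["K"]),np.array(im["dist"]))[0].ravel()
                             ~~~~~~~~~^^^^^^^
ValueError: cannot reshape array of size 1 into shape (1,1,3)
```

```bash
sed -i 's/np.array(im\["rotation"\])/rot(im)/' h.py
cat >> h.py <<'E'
from scipy.spatial.transform import Rotation as Ro
def rot(im): return Ro.from_euler("xyz",im["rotation"]).as_matrix()
np.set_printoptions(precision=4,suppress=True)
E
python3 - <<'E'
from h import *
ims={n:robot.get_image(n) for n in("top","side")}
for n,im in ims.items():
    save("a_"+n,im); print(n,im["position"],im["rotation"])
    for o in("spindle","spindle_grip","stand","mixer","upper_bearing","coupling_top","tube_rack","specimen_jar","tip_box"):
        for d in robot.boxes_of(im,o):
            P=w(im,d["location"]);print(o,round(d["p"],2),P,px(im,P))
print(robot.state())
E
```

```text
top [0.4403 0.0131 1.2145] [-3.0741 -0.0023 -1.5434]
spindle 0.45 [ 0.5361 -0.1732  0.1765] [384.845  200.9911]
stand 0.89 [ 0.5334 -0.1657  0.1248] [379.0151 203.3829]
stand 0.71 [0.4856 0.1409 0.0693] [274.3722 217.8244]
mixer 0.7 [0.4796 0.1412 0.0689] [274.2395 219.8078]
mixer 0.7 [0.3545 0.3192 0.0811] [212.1323 260.2367]
upper_bearing 0.77 [0.6665 0.01   0.07  ] [319.2373 159.8717]
upper_bearing 0.69 [0.4847 0.1452 0.0715] [272.8648 218.0416]
upper_bearing 0.65 [0.355  0.3189 0.0792] [212.4214 260.009 ]
coupling_top 0.92 [0.3551 0.3181 0.0817] [212.4589 260.0562]
coupling_top 0.83 [0.4854 0.1456 0.0689] [272.8328 217.8544]
coupling_top 0.72 [0.6589 0.0064 0.0731] [320.3602 162.1516]
coupling_top 0.4 [ 0.5368 -0.1779  0.1742] [386.4401 200.8257]
tube_rack 0.98 [0.5515 0.4616 0.0532] [170.9938 193.7627]
tube_rack 0.17 [ 0.5344 -0.1768  0.1731] [385.9376 201.739 ]
specimen_jar 0.77 [ 0.4925 -0.017   0.0603] [326.5152 217.1206]
tip_box 0.97 [ 0.4923 -0.4634  0.0644] [474.0953 221.2272]
side [-0.2697  0.7881  0.8962] [-2.1806  0.0194 -2.377 ]
spindle 0.71 [0.4481 0.1747 0.0669] [294
[... 741 characters left out ...]
475 0.176  0.0701] [293.9269 249.9554]
tube_rack 0.68 [0.5123 0.4898 0.053 ] [179.9654 307.6122]
specimen_jar 0.79 [0.486  0.002  0.0378] [328.1224 223.7389]
tip_box 0.55 [ 0.5351 -0.1656  0.143 ] [352.96   166.2602]
{'t': 1.15, 'joint_pos': array([-1.2956,  0.2999,  1.521 , -0.    ,  1.3207, -0.0666]), 'dq': array([ 0.0001, -0.0002,  0.0004, -0.0009, -0.0009, -0.0011]), 'joint_torque': array([ -0.0005, -53.1671, -35.2919,   0.0708,   0.0213,  -0.0001]), 'eef_pos': array([ 0.1843, -0.5182,  0.2054]), 'eef_rot': array([-3.1415,  0.    ,  0.3418]), 'wrist_force': array([-0.4677, -0.3196, -0.1733]), 'torque': array([-0.0067, -0.0183, -0.0051]), 'finger_force': 0.0, 'width': 0.09387151193149447}
```

View pics/a_top.png

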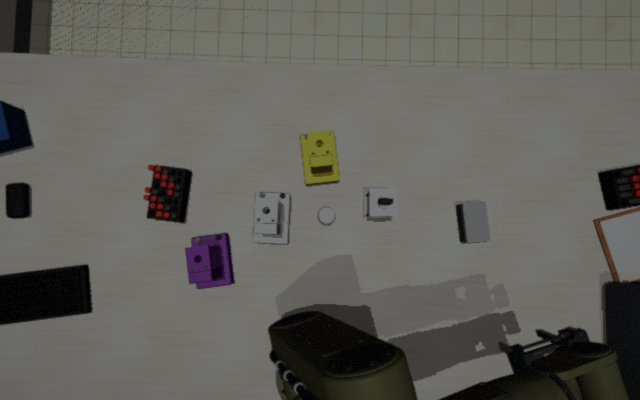

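View pics/a_side.png

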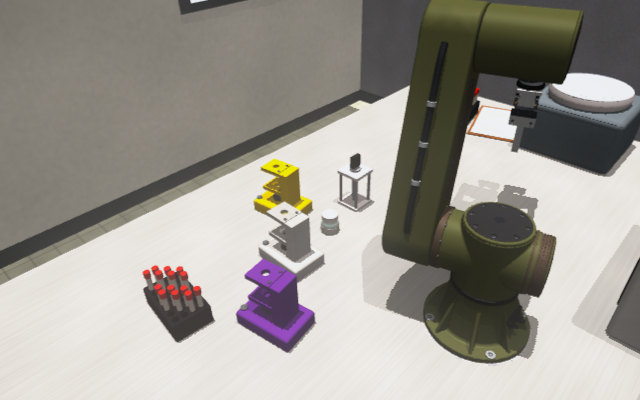

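Candidates for the mixer in top: white (270,217), yellow (319,160), purple (209,260). Only the white one matches the description. Spindle in stand at (385,202). I'll check this in one close crop.

Run:
```python
from h import *
t=robot.get_image("top"); s=robot.get_image("side")
a=cv2.resize(t["color"][180:250,240:410,::-1],(765,315),interpolation=cv2.INTER_CUBIC)
b=cv2.resize(s["color"][145:280,240:390,::-1],(300,270),interpolation=cv2.INTER_CUBIC)
o=np.zeros((590,765,3),np.uint8);o[:315]=a;o[318:588,:300]=b
cv2.imwrite("pics/b.png",cv2.convertScaleAbs(o,alpha=1.5))
for uv in((266,211),(267,210)): print(onz(t,uv,.162))
print(onz(t,(385,202),.18),t["K"][0])
w0=robot.get_image("wrist");print(w0["position"],w0["rotation"],w0["K"][0])
```

```text
[0.5003 0.1545 0.162 ]
[0.5032 0.1518 0.162 ]
[ 0.533 -0.173  0.18 ] [378.5135   0.     317.0447]
[ 0.2581 -0.4919  0.384 ] [ 2.8733  0.0005 -1.228 ] [321.8297   0.     317.3882]
```

View pics/b.png

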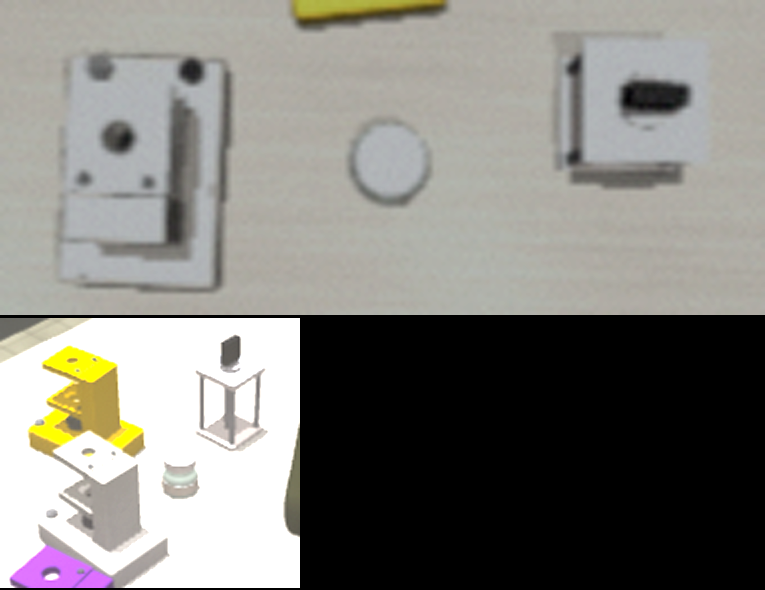

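The white mixer's upper hole is at crop (118,138), which is top pixel (266,211). The spindle grip, at crop (655,96), is top pixel (385.5,201), hanging in the white stand. The yellow and purple copies are look-alikes. Moving to above the spindle, raised, with yaw → π/2.

Request:
carry_out(increments="0.094 0.036 -0.016 -0.012 0 0 -7; 0.094 0.072 -0.032 -0.024 0 0 -14; 0.094 0.108 -0.048 -0.036 0 0 -21; 0.094 0.144 -0.064 -0.048 0 0 -28; 0.094 0.180 -0.08 -0.060 0 0 -35")

```text
t: 1.72
eef_pos: [0.3281, -0.381, 0.2662]
eef_rot: [3.141, 0.0, 0.958]
wrist_force: [0.8, -0.1, 1.0]
width: 0.0943
finger_force: 0.0
```

Request:
carry_out(increments="0.094 0.040 0.006 0 0 0 -7; 0.094 0.080 0.012 0 0 0 -14; 0.094 0.120 0.018 0 0 0 -21; 0.094 0.160 0.024 0 0 0 -28; 0.094 0.200 0.030 0 0 0 -35")

```text
t: 2.13
eef_pos: [0.4686, -0.2351, 0.2657]
eef_rot: [3.141, 0.0, 1.57]
wrist_force: [0.5, -0.8, -0.6]
width: 0.0942
finger_force: 0.0
```

Run:
```python
from h import *
im=robot.get_image("wrist");save("c",im)
for o in("spindle","spindle_grip"):
    for d in robot.boxes_of(im,o): P=w(im,d["location"]);print(o,d["p"],P,px(im,P))
s=robot.state();print(s["eef_pos"],s["eef_rot"],im["position"],im["rotation"],px(im,s["eef_pos"]))
```

```text
spindle 0.8 [ 0.5314 -0.179   0.1783] [392.96   138.2817]
spindle_grip 0.92 [ 0.5314 -0.1755  0.1719] [391.4546 133.4946]
[ 0.4687 -0.235   0.2652] [-3.1413 -0.0002  1.5679] [ 0.4696 -0.1575  0.4442] [ 2.8735 -0.0003 -0.0002] [315.7598 244.7116]
```

View pics/c.png

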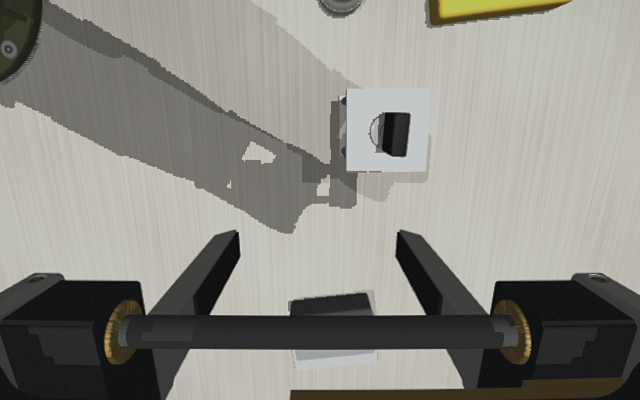

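The grip block is seen at (397,134), the stand's top plate spans x 347–430, y 88–172, and the fingers are open and clear. Measuring the block's top face and the plate.

Run:
```python
from h import *
im=robot.get_image("wrist");c=im["color"].astype(int);g=c.max(2)
roi=np.zeros_like(g,bool);roi[100:168,365:425]=1
print(g[134,376:416],g[100:165:4,400])
for th in(45,28,90):
    m=((g<th)&roi).astype(np.uint8)
    q=max(cv2.findContours(m,0,2)[0],key=cv2.contourArea);r=cv2.minAreaRect(q);b=cv2.boxPoints(r)
    P=np.array([onz(im,p,.178) for p in b]);print(th,r,P[:,:2].tolist(),P.mean(0))
m=((g>140)&(c.max(2)-c.min(2)<30)).astype(np.uint8);m[:80]=0;m[180:]=0;m[:,:340]=0;m[:,440:]=0
q=cv2.findContours(m,0,2)[0];q=max(q,key=cv2.contourArea);r=cv2.minAreaRect(q);print(r,onz(im,r[0],.127))
```

```text
[178 164  90  78  61  81  80  34  13  16  18  17  18  19  10  20  24  38
  45  51  48  47  46  45  46  43  43  43  42  40  35  37 115 181 203 203
 200 200 200 200] [200 201 200 131  49  47  46  46  44  44  43  42  40  41  75 201 200]
45 ((394.81781005859375, 133.9808349609375), (24.443897247314453, 42.60670852661133), 6.009006023406982) [[0.5219306599853857, -0.19162492607705534], [0.5238849633355973, -0.15776226437430693], [0.5435208778595133, -0.15971505023941196], [0.5422146494951674, -0.193743418671612]] [ 0.5329 -0.1757  0.178 ]
28 ((387.86480712890625, 133.2130126953125), (9.523000717163086, 41.10892868041992), 4.513988018035889) [[0.5227912182476855, -0.19116426404682976], [0.5237913759631991, -0.15840726580533093], [0.5314374864538824, -0.15897837304977205], [0.5306823768117285, -0.19178408135190483]] [ 0.5272 -0.1751  0.178 ]
90 ((392.9488525390625, 134.02244567871094), (30.8614501953125, 43.495662689208984), 2.862405300140381) [[0.5186775549081255, -0.19251975734969207], [0.5188650730999186, -0.15777989670983747], [0.543662690630813, -0.1589361262787781], [0.544323852624585, -0.19379869600595886]] [ 0.5314 -0.1758  0.178 ]
((389.5, 129.5), (99.0, 99.0), 90.0) [ 0.5395 -0.1746  0.127 ]
```

Request:
carry_out(increments="0.08 0.025 0.030 0 0 0 0; 0.08 0.050 0.060 0 0 0 0; 0.08 0.0595 0.069 0.02 0 0 0; 0.08 0.0595 0.069 0.05 0 0 0; 0.08 0.0595 0.069 0.055 0 0 0")

```text
t: 2.75
eef_pos: [0.5352, -0.178, 0.206]
eef_rot: [-3.136, -0.002, 1.562]
wrist_force: [0.4, -0.1, -1.7]
width: 0.08
finger_force: 0.0
```

Run:
```python
from h import *
im=robot.get_image("wrist");save("d",im,(200,130,440,310),3)
s=robot.state();print(s["eef_pos"],s["eef_rot"],px(im,s["eef_pos"]),onz(im,(300,200),.178),onz(im,(310,200),.178))
```

```text
[ 0.5352 -0.1785  0.2074] [-3.1364 -0.0019  1.5614] [315.4732 246.8305] [ 0.5248 -0.1575  0.178 ] [ 0.5314 -0.1576  0.178 ]
```

View pics/d.png

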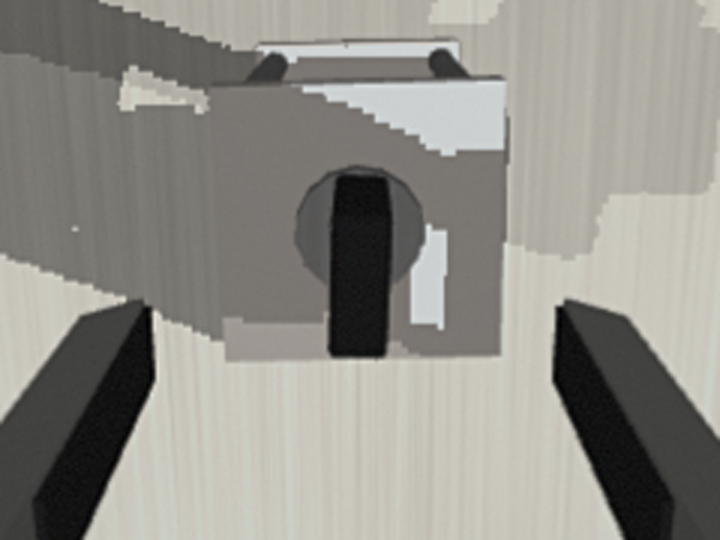

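The block's top-face centre is about (320,225) in the wrist picture, close to (0.538,−0.175), and centred between the fingers. Descend and grip.

Request:
carry_out(increments="0.08 0.0025 0.0015 0.025 0 0 0; 0.08 0.0025 0.0015 0.05 0 0 0; 0.08 0.0025 0.0015 0.068 0 0 0; 0.08 0.0025 0.0015 0.068 0 0 0; 0.05 0.0025 0.0015 0.068 0 0 0", force=30)

```text
t: 3.22
eef_pos: [0.5383, -0.1765, 0.1438]
eef_rot: [3.141, 0.0, 1.562]
wrist_force: [0.2, -0.2, 1.1]
width: 0.0762
finger_force: 0.0
```

Request:
carry_out(increments="0.0 0 0 0 0 0 0; 0.0 0 0 0 0 0 0; 0.0 0 0 0 0 0 0; 0.0 0 0 0 0 0 0; 0.0 0 0 0 0 0 0", force=30)

```text
t: 3.63
eef_pos: [0.5386, -0.1754, 0.143]
eef_rot: [3.141, 0.0, 1.564]
wrist_force: [0.8, -0.2, 0.5]
width: 0.0436
finger_force: 0.0
```

Request:
carry_out(increments="0.0 0 0 0 0 0 0; 0.0 0 0 0 0 0 0; 0.0 0 0 0 0 0 0; 0.0 0 0 0 0 0 0; 0.0 0 0 0 0 0 0")

```text
t: 4.05
eef_pos: [0.5383, -0.1754, 0.1424]
eef_rot: [-3.141, 0.0, 1.564]
wrist_force: [-0.7, 0.4, 0.2]
width: 0.0135
finger_force: 30.0
```

Request:
carry_out(increments="0.0 0 0 0 0 0 0; 0.0 0 0 0 0 0 0; 0.0 0 0 0 0 0 0; 0.0 0 0 0 0 0 0; 0.0 0 0 0 0 0 0")

```text
t: 4.47
eef_pos: [0.5384, -0.1754, 0.1424]
eef_rot: [-3.141, -0.0, 1.563]
wrist_force: [-1.4, -0.1, 0.3]
width: 0.0135
finger_force: 30.0
```

Request:
carry_out(increments="0.0 0 0 -0.015 0 0 0; 0.0 0 0 -0.05 0 0 0; 0.0 0 0 -0.09 0 0 0; 0.0 0 0 -0.13 0 0 0; 0.0 0 0 -0.170 0 0 0")

```text
t: 4.88
eef_pos: [0.5381, -0.1752, 0.3142]
eef_rot: [-3.141, -0.0, 1.564]
wrist_force: [2.8, -0.9, -1.9]
width: 0.0138
finger_force: 30.0
```

Request:
carry_out(increments="0.0 0.03 -0.004 -0.008 0 0 0; 0.0 0.07 -0.01 -0.008 0 0 0; 0.0 0.11 -0.016 -0.008 0 0 0; 0.0 0.150 -0.022 -0.008 0 0 0; 0.0 0.190 -0.028 -0.008 0 0 0")

```text
t: 5.3
eef_pos: [0.5111, 0.0165, 0.3204]
eef_rot: [3.141, -0.0, 1.563]
wrist_force: [1.4, -0.0, -1.9]
width: 0.0137
finger_force: 30.0
```

Request:
carry_out(increments="0.0 0.030 -0.004 0 0 0 0; 0.0 0.050 -0.008 0 0 0 0; 0.0 0.060 -0.008 0 0 0 0; 0.0 0.060 -0.008 0 0 0 0; 0.0 0.060 -0.008 0 0 0 0")

```text
t: 5.72
eef_pos: [0.5045, 0.0744, 0.3203]
eef_rot: [-3.141, 0.0, 1.564]
wrist_force: [-0.2, -0.2, -1.8]
width: 0.0137
finger_force: 30.0
```

Run:
```python
from h import *
im=robot.get_image("wrist");save("e",im)
np.save("e.npy",im,allow_pickle=True)
for o in("spindle","spindle_tip","upper_bearing","mixer"):
    for d in robot.boxes_of(im,o): P=w(im,d["location"]);print(o,d["p"],P,px(im,P))
s=robot.state();print(s["eef_pos"],s["eef_rot"],s["wrist_force"],im["position"],im["rotation"],px(im,s["eef_pos"]),px(im,[.502,.154,.162]))
```

```text
spindle 0.58 [0.5037 0.0808 0.3552] [313.5074 261.78  ]
spindle 0.42 [ 0.5155 -0.1866  0.1221] [325.5024 359.1634]
spindle_tip 0.82 [0.5043 0.0815 0.3537] [314.7528 259.0827]
upper_bearing 0.92 [0.496  0.1616 0.1605] [307.3723 101.3009]
upper_bearing 0.76 [0.3363 0.2854 0.0358] [186.0878   6.3343]
mixer 0.94 [0.6682 0.0308 0.0975] [442.0519 206.6247]
mixer 0.65 [0.3334 0.2846 0.0346] [184.2773   7.3311]
mixer 0.61 [0.4931 0.1559 0.1586] [304.7251 107.2002]
[0.5044 0.0739 0.3203] [-3.1415  0.0001  1.5621] [ 0.304   0.1557 -2.09  ] [0.5061 0.152  0.4988] [ 2.8735  0.0003 -0.0059] [315.4937 246.0773] [313.4178 109.0222]
```

View pics/e.png

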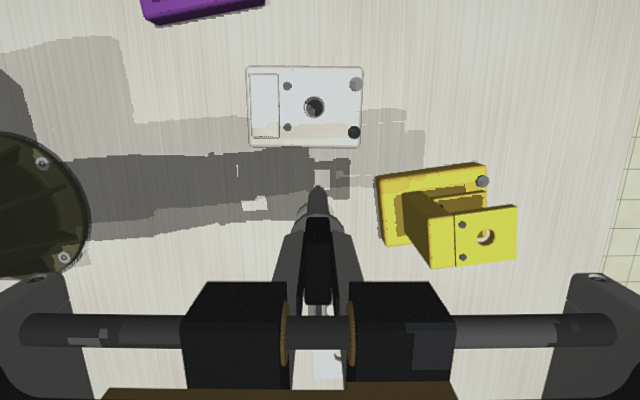

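The upper hole of the white mixer is at (314,107) and the held spindle's tip is at about (318,190). Next, refine both.

Run:
```python
from h import *
im=np.load("e.npy",allow_pickle=True).item();save("f",im,(280,80,352,220),4)
g=im["color"].max(2).astype(int)
print(g[107,298:332]);print(g[90:126,314])
for th in(110,130,150):
    m=(g<th).astype(np.uint8);m[:92]=0;m[122:]=0;m[:,:299]=0;m[:,330:]=0
    q=max(cv2.findContours(m,0,1)[0],key=cv2.contourArea);e=cv2.fitEllipse(q);print(th,e,onz(im,e[0],.162))
for x,y in((.5044,.0739),(.502,.154)): print(px(im,[x,y,.190]),px(im,[x,y,.2]))
```

```text
[213 211 213 214 214 185 151 193 131  89  91  93  90  76  78  48  44  47
  50  50  47  47  50  60  69 116 171 216 215 213 212 212 213 211]
[212 211 212 212 213 204 163  91  91  73  49  46  47  49  50  45  47  44
  51  94  95  95  92  91  89  88 113 141 191 215 213 212 213 212 205 201]
110 ((314.13031005859375, 106.21563720703125), (16.00730323791504, 19.623533248901367), 154.52932739257812) [0.5027 0.1567 0.162 ]
130 ((314.3399658203125, 106.3208236694336), (17.35489845275879, 20.21042823791504), 160.06455993652344) [0.503  0.1566 0.162 ]
150 ((313.9718322753906, 106.58342742919922), (18.87502670288086, 20.366323471069336), 171.24105834960938) [0.5026 0.1564 0.162 ]
[316.2286 192.7095] [316.1894 195.2649]
[313.0484 108.8391] [312.8997 108.7654]
```

View pics/f.png

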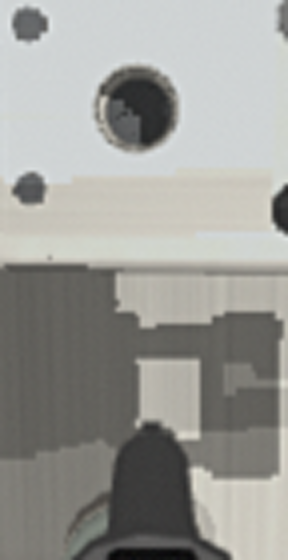

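Request:
carry_out(increments="0.0 0.020 -0.001 0.005 0 0 0; 0.0 0.040 -0.002 0.012 0 0 0; 0.0 0.054 -0.003 0.020 0 0 0; 0.0 0.054 -0.003 0.020 0 0 0; 0.0 0.054 -0.003 0.020 0 0 0")

```text
t: 6.38
eef_pos: [0.5016, 0.1286, 0.3003]
eef_rot: [-3.141, 0.0, 1.564]
wrist_force: [0.7, -0.6, -2.3]
width: 0.0136
finger_force: 30.0
```

Run:
```python
from h import *
im=robot.get_image("wrist");sd=robot.get_image("side");s=robot.state();E=s["eef_pos"];print(E,s["eef_rot"],s["wrist_force"])
a=cv2.resize(im["color"][110:210,260:370],(550,500),interpolation=cv2.INTER_CUBIC)
b=cv2.resize(sd["color"][140:260,265:325],(250,500),interpolation=cv2.INTER_CUBIC)
cv2.imwrite("pics/g.png",np.hstack([a,b])[:,:,::-1])
np.save("g.npy",[im,sd],allow_pickle=True)
tip=E-[0,0,.1304]
print("pred tip",px(im,tip),"+y edge",px(im,tip+[0,.0082,0]),"hole",px(im,[.5027,.1562,.162]))
```

```text
[0.5019 0.1281 0.3009] [3.141  0.0001 1.5628] [-0.507  -0.1774 -1.2127]
pred tip [316.6453 192.8848] +y edge [316.5919 184.7848] hole [317.2947 163.2316]
```

View pics/g.png

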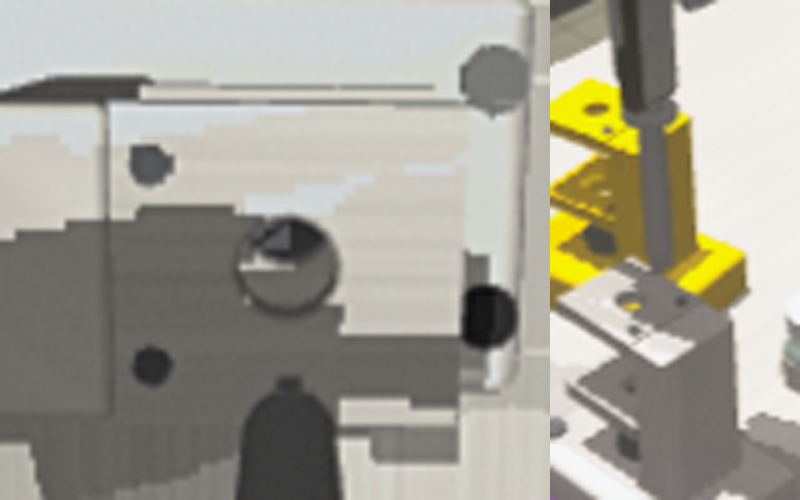

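Run:
```python
from h import *
im,sd=np.load("g.npy",allow_pickle=True)
h=onz(im,(317.6,162.8),.162);t=onz(im,(317.6,185.2),.1705)
print(h,t,t-[0,.0082,0],h-t+[0,.0082,0])
# refine hole by circle
g=cv2.cvtColor(im["color"],cv2.COLOR_RGB2GRAY)[145:181,300:336]
c=cv2.HoughCircles(cv2.resize(g,None,fx=6,fy=6,interpolation=cv2.INTER_CUBIC),cv2.HOUGH_GRADIENT,1.5,40,param1=80,param2=15,minRadius=52,maxRadius=70)
print(c[0][:3]/6+[300,145,0] if c is not None else c)
# side: rim projection overlay of hole & spindle axis
print("side px hole",px(sd,h),"tip",px(sd,t-[0,.0082,0]))
```

```text
[0.503  0.1566 0.162 ] [0.5029 0.1358 0.1705] [0.5029 0.1276 0.1705] [ 0.0001  0.029  -0.0085]
[[317.625  163.125   10.1417]
 [317.625  153.375    9.5667]]
side px hole [283.035  210.9407] tip [290.8563 203.6553]
```

Tip and hole line up in x, with 29 mm to go in y. I'm lowering the grip force so that slip limits any push, then moving over the hole.

Request:
carry_out(increments="0.0 0.010 0 0 0 0 0; 0.0 0.020 0 0 0 0 0; 0.0 0.029 0 0 0 0 0; 0.0 0.029 0 0 0 0 0; 0.0 0.029 0 0 0 0 0", force=15)

```text
t: 6.9
eef_pos: [0.5018, 0.1585, 0.3004]
eef_rot: [-3.141, 0.0, 1.565]
wrist_force: [-1.6, -0.7, -1.3]
width: 0.014
finger_force: 15.0
```

Request:
carry_out(increments="0.0 0 0 0.003 0 0 0; 0.0 0 0 0.006 0 0 0; 0.0 0 0 0.008 0 0 0; 0.0 0 0 0.010 0 0 0; 0.0 0 0 0.012 0 0 0")

```text
t: 7.32
eef_pos: [0.5018, 0.1577, 0.2882]
eef_rot: [-3.142, 0.0, 1.563]
wrist_force: [0.4, -0.7, -2.1]
width: 0.0139
finger_force: 15.0
```

Request:
carry_out(increments="0.0 0 -0.0 0.002 0 0 0; 0.0 0 0 0.004 0 0 0; 0.0 0 0 0.006 0 0 0; 0.0 0 0 0.008 0 0 0; 0.0 0 0 0.010 0 0 0")

```text
t: 7.73
eef_pos: [0.5018, 0.1579, 0.2783]
eef_rot: [3.142, 0.0, 1.564]
wrist_force: [-0.2, -0.7, -1.6]
width: 0.0139
finger_force: 15.0
```

Run:
```python
from h import *
for i in range(2):
    s=robot.state();print(s["eef_pos"],s["eef_rot"],s["wrist_force"],s["torque"])
    im=robot.get_image("wrist");sd=robot.get_image("side")
a=cv2.resize(im["color"][110:210,260:370],(550,500),interpolation=cv2.INTER_CUBIC)
b=cv2.resize(sd["color"][140:260,265:325],(250,500),interpolation=cv2.INTER_CUBIC)
cv2.imwrite("pics/h.png",np.hstack([a,b])[:,:,::-1])
```

```text
[0.5018 0.1579 0.2783] [3.1416 0.     1.5636] [-0.2204 -0.7258 -1.5626] [-0.0708 -0.1059  0.0014]
[0.5018 0.1579 0.2781] [-3.1412  0.0001  1.5635] [ 0.1587  0.4582 -2.133 ] [-0.0397 -0.0601 -0.0316]
```

View pics/h.png

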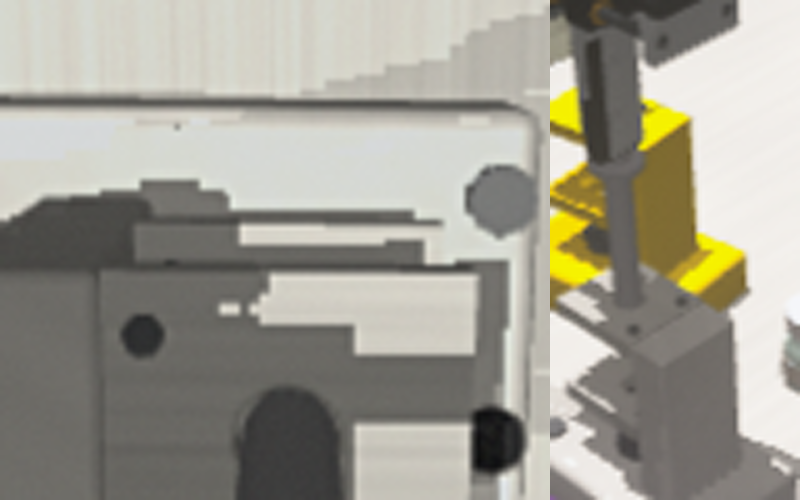

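The side view shows the spindle entering the upper hole and the wrist view shows an even gap of about 7 px (scaled) at the rim. Only its weight is on the wrist. Lowering towards the lower arm.

Request:
carry_out(increments="0.0 0 0 0.003 0 0 0; 0.0 0 0 0.006 0 0 0; 0.0 0 0 0.009 0 0 0; 0.0 0 0 0.012 0 0 0; 0.0 0 0 0.015 0 0 0")

```text
t: 8.35
eef_pos: [0.5018, 0.1579, 0.263]
eef_rot: [-3.141, 0.0, 1.564]
wrist_force: [-0.6, -0.0, -1.0]
width: 0.0142
finger_force: 15.0
```

```bash
cat > st.py <<'E'
from h import *
L=[]
for i in range(4): robot.get_image("side"); s=robot.state(); L.append(np.r_[s["wrist_force"],s["torque"]])
print(s["t"],s["eef_pos"],s["eef_rot"],np.mean(L,0),s["width"],s["finger_force"])
E
python3 st.py
```

```text
8.55 [0.5018 0.1579 0.2634] [-3.1414  0.      1.5635] [-0.5601  0.183  -2.2826 -0.0573 -0.0317  0.0072] 0.01373523192675279 14.999392926692963
```

Free. Continuing down; tip is now at ≈0.133, with the lower arm at 0.094.

Request:
carry_out(increments="0.0 0 0 0.006 0 0 0; 0.0 0 0 0.012 0 0 0; 0.0 0 0 0.018 0 0 0; 0.0 0 0 0.024 0 0 0; 0.0 0 0 0.030 0 0 0")

```text
t: 8.97
eef_pos: [0.5018, 0.1579, 0.2326]
eef_rot: [-3.141, 0.0, 1.564]
wrist_force: [0.1, 0.1, -1.3]
width: 0.0143
finger_force: 15.0
```

Request:
carry_out(increments="0.0 0 0 0.003 0 0 0; 0.0 0 0 0.006 0 0 0; 0.0 0 0 0.009 0 0 0; 0.0 0 0 0.012 0 0 0; 0.0 0 0 0.013 0 0 0")

```text
t: 9.38
eef_pos: [0.5018, 0.1579, 0.22]
eef_rot: [-3.141, 0.0, 1.563]
wrist_force: [-0.7, -0.2, -3.0]
width: 0.0141
finger_force: 15.0
```

```bash
python3 st.py
```

```text
9.5833 [0.5019 0.1579 0.2206] [3.1415 0.0001 1.5636] [-0.4767 -0.2346 -1.7355 -0.1449 -0.0004  0.0287] 0.01381008212029972 14.999476075172424
```

Request:
carry_out(increments="0.0 0 0 0.003 0 0 0; 0.0 0 0 0.006 0 0 0; 0.0 0 0 0.009 0 0 0; 0.0 0 0 0.012 0 0 0; 0.0 0 0 0.014 0 0 0")

```text
t: 10.0
eef_pos: [0.5018, 0.1579, 0.2059]
eef_rot: [-3.141, 0.0, 1.564]
wrist_force: [-1.2, -0.2, -1.7]
width: 0.0141
finger_force: 15.0
```

```bash
python3 st.py
```

```text
10.2 [0.5018 0.1579 0.2064] [-3.1414  0.0001  1.5636] [-0.2922 -0.3451 -2.1838 -0.1277  0.0111 -0.0233] 0.013792979801951806 14.99941036105156
```

Request:
carry_out(increments="0.0 0 0 0.003 0 0 0; 0.0 0 0 0.006 0 0 0; 0.0 0 0 0.009 0 0 0; 0.0 0 0 0.012 0 0 0; 0.0 0 0 0.015 0 0 0")

```text
t: 10.62
eef_pos: [0.5018, 0.1579, 0.1911]
eef_rot: [-3.141, -0.0, 1.564]
wrist_force: [-1.6, -0.7, -1.3]
width: 0.0139
finger_force: 15.0
```

Request:
carry_out(increments="0.0 0 0 0.001 0 0 0; 0.0 0 0 0.002 0 0 0; 0.0 0 0 0.003 0 0 0; 0.0 0 0 0.004 0 0 0; 0.0 0 0 0.005 0 0 0")

```text
t: 11.03
eef_pos: [0.5019, 0.1579, 0.1865]
eef_rot: [3.141, 0.0, 1.564]
wrist_force: [-0.8, -1.3, -1.3]
width: 0.0139
finger_force: 15.0
```

```bash
python3 st.py
```

```text
11.2333 [0.5019 0.1579 0.1864] [3.1416 0.0001 1.5635] [-0.5281 -0.757  -1.7993 -0.2959 -0.0171 -0.0211] 0.013902154574128073 14.99956950545311
```

Request:
carry_out(increments="0.0 0 0 0.0005 0 0 0; 0.0 0 0 0.001 0 0 0; 0.0 0 0 0.001 0 0 0; 0.0 0 0 0.0015 0 0 0; 0.0 0 0 0.0015 0 0 0")

```text
t: 11.65
eef_pos: [0.502, 0.1579, 0.1861]
eef_rot: [3.14, -0.0, 1.564]
wrist_force: [-4.2, -3.2, 9.6]
width: 0.0139
finger_force: 15.0
```

```bash
python3 st.py
```

```text
11.85 [0.502  0.1579 0.1861] [ 3.1404 -0.0002  1.5635] [-4.2567 -2.3584 10.2693 -0.5748  1.0191  0.0042] 0.013843379656489145 15.007753819227219
```

Contact at TCP z 0.1861, matching the expected "collar 9 mm above" height. The stiffness is about 10 N/mm. Backing off to ~7 N and turning.

Request:
carry_out(increments="0.0 0 0 -0.0005 0 0 4; 0.0 0 0 -0.0005 0 0 8; 0.0 0 0 -0.0005 0 0 12; 0.0 0 0 -0.0005 0 0 16; 0.0 0 0 -0.0005 0 0 20")

```text
t: 12.27
eef_pos: [0.502, 0.158, 0.1861]
eef_rot: [3.141, -0.001, 1.211]
wrist_force: [-2.0, -0.6, 5.5]
width: 0.014
finger_force: 15.0
```

Request:
carry_out(increments="0.0 0 0 0 0 0 4; 0.0 0 0 0 0 0 8; 0.0 0 0 0 0 0 12; 0.0 0 0 0 0 0 16; 0.0 0 0 0 0 0 20")

```text
t: 12.68
eef_pos: [0.5019, 0.1578, 0.1859]
eef_rot: [3.141, -0.0, 0.862]
wrist_force: [-2.6, -3.0, 3.7]
width: 0.0142
finger_force: 15.0
```

Request:
carry_out(increments="0.0 0 0 0.0001 0 0 4; 0.0 0 0 0.0001 0 0 8; 0.0 0 0 0.0001 0 0 12; 0.0 0 0 0.0001 0 0 16; 0.0 0 0 0.0001 0 0 20")

```text
t: 13.1
eef_pos: [0.5021, 0.1575, 0.1854]
eef_rot: [3.141, -0.0, 0.513]
wrist_force: [0.4, -2.9, -1.1]
width: 0.0138
finger_force: 15.0
```

```bash
python3 st.py
```

```text
13.3 [0.5021 0.1576 0.1854] [ 3.1409 -0.0003  0.5188] [ 1.0619 -3.6936 -1.304  -1.1614 -0.3876  0.0227] 0.014050162756775278 15.017964541912079
```

The vertical load vanished and z dropped, so the tang seems to be in the slot. Test by going 1.5 mm lower.

Request:
carry_out(increments="0.0 0 0 0.0005 0 0 0; 0.0 0 0 0.001 0 0 0; 0.0 0 0 0.0015 0 0 0; 0.0 0 0 0.0015 0 0 0; 0.0 0 0 0.0015 0 0 0")

```text
t: 13.72
eef_pos: [0.5022, 0.1577, 0.1841]
eef_rot: [3.141, -0.001, 0.518]
wrist_force: [1.7, -4.8, 0.3]
width: 0.0142
finger_force: 15.0
```

```bash
python3 st.py
```

```text
13.9167 [0.5021 0.1577 0.1841] [ 3.1409 -0.0006  0.5176] [ 2.0593 -4.7599  0.3846 -1.3582 -0.6544  0.0168] 0.013909586537556341 15.032413601875305
```

Request:
carry_out(increments="0.0 0.0002 0.0006 0 0 0 -1; 0.0 0.0002 0.0006 0 0 0 -2; 0.0 0.0002 0.0006 0.0005 0 0 -2; 0.0 0.0002 0.0006 0.0015 0 0 -2; 0.0 0.0002 0.0006 0.002 0 0 -2")

```text
t: 14.33
eef_pos: [0.5024, 0.1575, 0.1818]
eef_rot: [3.142, -0.0, 0.551]
wrist_force: [2.7, -2.5, 0.7]
width: 0.0141
finger_force: 15.0
```

```bash
python3 st.py
```

```text
14.5333 [0.5023 0.1575 0.1818] [-3.1416  0.      0.5513] [ 1.987  -2.8202 -0.8732 -0.8683 -0.7205  0.0432] 0.013882927615537185 15.016926974058151
```

Request:
carry_out(increments="0.0 0.0001 0.0004 0 0 0 0; 0.0 0.0001 0.0004 0.001 0 0 -1; 0.0 0.0001 0.0004 0.002 0 0 -1; 0.0 0.0001 0.0004 0.003 0 0 -1; 0.0 0.0001 0.0004 0.003 0 0 -1")

```text
t: 14.95
eef_pos: [0.5025, 0.1572, 0.1786]
eef_rot: [-3.141, 0.0, 0.569]
wrist_force: [1.0, -2.6, -2.3]
width: 0.014
finger_force: 15.0
```

```bash
python3 st.py
```

```text
15.15 [0.5025 0.1572 0.1787] [-3.1414  0.0004  0.5687] [ 2.075  -1.5198 -2.4364 -0.5766 -0.5637  0.0084] 0.013793818039713471 15.003140419721603
```

Nearly home; 1.6 mm remain before the collar seats.

Request:
carry_out(increments="0.0 0.0001 0.0003 0.0005 0 0 0; 0.0 0.0001 0.0003 0.001 0 0 0; 0.0 0.0001 0.0003 0.0015 0 0 0; 0.0 0.0001 0.0003 0.002 0 0 0; 0.0 0.0001 0.0003 0.002 0 0 0")

```text
t: 15.57
eef_pos: [0.5028, 0.1571, 0.1774]
eef_rot: [-3.141, -0.0, 0.569]
wrist_force: [-1.7, -1.9, 5.5]
width: 0.0136
finger_force: 15.0
```

```bash
python3 st.py
```

```text
15.7667 [0.5028 0.1571 0.1774] [-3.1415 -0.0003  0.5687] [-1.8937 -1.5588  4.9948 -0.4341  0.2834  0.0096] 0.013858618546511471 15.001065284013748
```

The collar is seated: an upward load of ~7 N at z 0.1774, against 0.1771 expected. Ease off, open, and retreat.

Request:
carry_out(increments="0.0 0 0 -0.0005 0 0 0; 0.02 0 0 -0.0005 0 0 0; 0.05 0 0 -0.0005 0 0 0; 0.06 0 0 -0.0005 0 0 0; 0.06 0 0 -0.0005 0 0 0")

```text
t: 16.18
eef_pos: [0.5028, 0.1571, 0.1773]
eef_rot: [-3.141, 0.0, 0.569]
wrist_force: [-0.1, -0.5, 0.7]
width: 0.0366
finger_force: 0.0
```

Request:
carry_out(increments="0.06 0 0 -0.0005 0 0 0; 0.06 0 0 -0.0005 0 0 0; 0.06 0 0 -0.0005 0 0 0; 0.06 0 0 -0.0005 0 0 0; 0.06 0 0 -0.0005 0 0 0")

```text
t: 16.6
eef_pos: [0.5028, 0.157, 0.1778]
eef_rot: [-3.142, 0.0, 0.569]
wrist_force: [-0.5, 0.4, 0.0]
width: 0.0601
finger_force: 0.0
```

Request:
carry_out(increments="0.06 0 0 -0.02 0 0 0; 0.06 0 0 -0.05 0 0 0; 0.06 0 0 -0.08 0 0 0; 0.06 0 0 -0.110 0 0 0; 0.06 0 0 -0.110 0 0 0")

```text
t: 17.02
eef_pos: [0.5042, 0.1573, 0.2937]
eef_rot: [3.139, -0.008, 0.569]
wrist_force: [-0.4, -0.5, 0.2]
width: 0.06
finger_force: 0.0
```

Request:
carry_out(increments="0.06 -0.03 0 -0.02 0 0 0; 0.06 -0.06 0 -0.02 0 0 0; 0.06 -0.08 0 -0.02 0 0 0; 0.06 -0.08 0 -0.02 0 0 0; 0.06 -0.08 0 -0.02 0 0 0")

```text
t: 17.43
eef_pos: [0.4352, 0.1137, 0.3081]
eef_rot: [3.141, -0.001, 0.568]
wrist_force: [-0.8, 0.5, -0.5]
width: 0.06
finger_force: 0.0
```

Run:
```python
from h import *
im=robot.get_image("wrist");sd=robot.get_image("side")
hp=[.503,.1566,.162];u,v=px(im,hp).astype(int);print(u,v,im["position"])
a=cv2.resize(im["color"][max(v-60,0):v+60,u-70:u+70],(520,500),interpolation=cv2.INTER_CUBIC)
b=cv2.resize(sd["color"][140:260,255:325],(275,500),interpolation=cv2.INTER_CUBIC)
cv2.imwrite("pics/i.png",np.hstack([a,b])[:,:,::-1])
s=robot.state();print(s["eef_pos"],s["width"],s["finger_force"],s["wrist_force"])
```

```text
317 109 [0.5011 0.1556 0.4868]
[0.4359 0.1141 0.3077] 0.05980944443411111 0.0 [-0.6761 -0.342  -0.1541]
```

View pics/i.png

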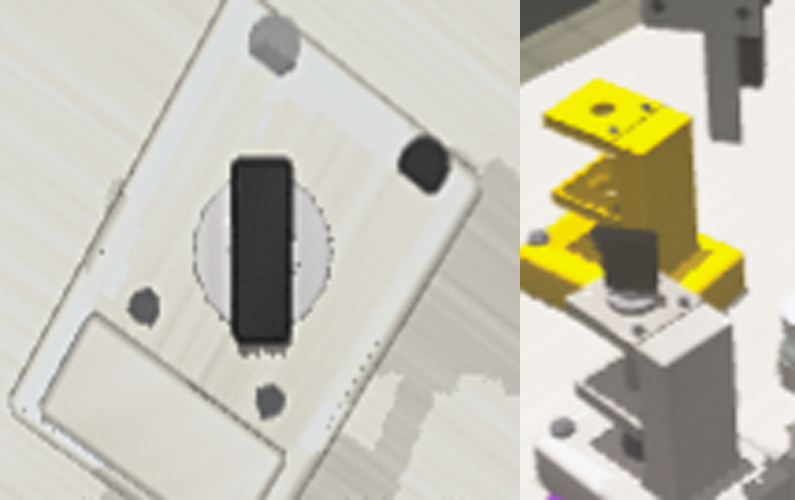

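The spindle stands upright with its collar flat on the white mixer's upper arm. The grip block is at crop (262,250), the shaft passes through both arms, and the gripper is clear. Handing in.

```bash
python3 -c "
from plant import robot
print(robot.hand_in())"
```

```text
the job is handed in; nothing more can be done
None
```

The spindle is seated in the white mixer: collar down on the upper arm, tang in the coupling slot, gripper released and clear. I handed the job in at about 17.5 s of the 67 s; `hand_in()` returned no verdict, so I can't confirm the judged result.

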